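# Set the root gap of a butt joint with a spacer and hold the plate for tacking

### The job

Get the two steel plates in the fit-up jig ready to tack: shut the cam clamp on the back plate by pushing its lever all the way down, then stand the steel spacer in the joint between the plates, where the gap is wide enough to take it, down on the backing strip and leaving about a centimetre of the joint free at each end for the tacks, and let go of it. Then push the front plate squarely up against the spacer, so that spacer and both plates touch tightly, and finish holding it pressed there; do not let go. Leave the other things on the bench where they lie.

Things in the scene. Friction and masses are not known exactly. Their poses are not given: they have to be found in the camera images.
- jig: Fit-up jig, fixed, base plate 170 x 170 mm on 50 mm box sections, top 58 mm above the bench. Origin: on the bench under the middle of the joint. +x points away from the operator to the fence (80 mm high, face at x = 66.7 mm); y runs along the joint. Plates and spacer stand on a dark backing strip (x = -25 to 25, y = -81 to 81 mm), its top at z = 64 mm, like a rest at x = -64 to -52.
- back_plate: Loose square-edged steel plate 60 (x) x 150 (y) x 10 mm in the back of the jig, against the fence and between two end pins; hardly moves. Origin: centre of its underside, at jig x = 36, z = 64 mm; its joint edge is at its own x = -30 mm.
- front_plate: Loose square-edged steel plate 60 (x) x 150 (y) x 10 mm, 0.7 kg, sliding flat on strip and rest, up to 0.16 rad askew either way: the gap (16 to 19 mm mid-length) tapers to one end. Origin: centre of its underside, 64 mm above the bench; joint edge at x = 30, pushed edge at x = -30 mm. As it squares up it also shifts along y towards the wide end; a finger that drags there can jam it askew.
- spacer: Steel gap spacer, 0.2 kg, standing upright on the bench at the right: a blade 12 mm thick (x), 70 mm long (y), 20 mm high with rounded lower edges; on the middle of its top a grip stub 12 mm thick (x), 28 mm wide (y), from 20 to 46 mm height, to be gripped over either. Origin: centre of its underside; z up.
- clamp (a joint): Angle of the cam clamp's lever, rad: 0 = shut (lever level, cam on the back plate), 0.55 to 0.95 at the start (raised). It stays where it is left; 3 to 6 N at the grip turns it. It turns about a pin along jig x at jig (48, 50, 90) mm; shut, it lies along jig +y with its end 100 mm from the pin; open, that end is swung up.
- clamp_grip (a point): Middle of the lever's black round grip (17 mm thick, 50 mm long), 75 mm from the pin (when shut at jig x = 48, y = 125 mm, 98 mm above the bench).
- spanner_13: Bystander: spanner 22 x 150 x 8 mm, lying near the front edge of the bench.
- spanner_17: Bystander: spanner 27 x 184 x 8 mm, lying in front of the black tub.
- tungsten_tube: Bystander: pale plastic electrode tube with a red cap, 19 x 160 x 19 mm, lying in front of the tub.
- flat_bar: Bystander: flat bar 10 x 115 x 8 mm, lying behind the spacer.
- bolt: Bystander: hexagon bolt 19 x 57 x 17 mm, lying in front of the tub.
- bracket: Bystander: small angle bracket 34 x 44 x 30 mm near the front edge of the bench (its origin lies 17 mm in front of it).
- paste_tin: Bystander: round white tin with a red lid, 65 mm across, 37 mm high, right of the jig.
- g_clamp: Bystander: G-clamp lying flat, 132 x 126 x 14 mm, at the right beyond the spacer.

How it is judged:
By the outcome, as a careful person would: the job done as asked, in the order asked, and still so for the second after the job is handed in, while the arm keeps its last pose, push and grip.
It also fails if it takes over 72 s, if anything falls off the work surface, if the arm or the gripper's body presses on something with over 40 N, if the wrist force passes 120 N, or if a joint passes its speed limit or range.

### The arm

A 6-joint arm with a two-finger parallel gripper is mounted at the origin on a cart in front of the work surface, level with it; the furniture and walls round the work are solid. World frame = base frame: x ahead of the robot, y to its left, z up, the work surface at z = 0. Lengths are in m, angles in rad, forces in N, time in s.
With the tool pointing down it reaches from about 0.425 to 0.95 m from the base axis. Payload 3.5 kg.
Tool frame: the origin (TCP) lies between the finger pads; the fingertips stand 22 mm ahead of it and the grasp point (between the pads) lies 3 mm ahead of it (ctrl.nose_length is the z of the fingertips in the tool frame, in m); z points along the fingers, y is the line along which they close (so a half turn about z gives the same grasp; the last joint's range is limited). The gripper opens to 85 mm and grips with 20 to 120 N. Pads are 22 mm wide; open, the fingers measure 114 mm over their backs; the gripper's body (76 mm by 85 mm) begins 54 mm behind the grasp point. The pads swing forward as they close: fully open they stand 13 mm farther back than shut.
Start: joints at [-1.261, 0.286, 1.577, -0, 1.279, -0.15], TCP at [0.3, -0.605, 0.253] pointing down, gripper open.
Joint ranges: [-2.77, 2.77], [-0.9, 2.22], [0.21, 2.48], [-1.53, 4.67], [0.24, 2.81], [-2.84, 2.84]. Speed limits (rad/s): [2.79, 2.79, 3.14, 3.14, 3.14, 3.14].

### API

Orientations are given as a unit quaternion [x, y, z, w].
In Python, from plant import ctrl gives the robot as it stands. The module is installed in compiled form; this text tells all that it offers.
- The arm moves only by the tool send_rows, never from a script. Its argument "rows" is text: rows parted by semicolons, each of 7 numbers parted by spaces: the turn, a rotation vector about the tool's x, y, z in shares of 360 degrees (1.0 is 360 degrees), then the shift along the tool's x, y, z in fractions of the full range, 1 being 500 mm, then the opening, from -1 (shut) to 1 (fully open). A call has 1 to 8 rows; each row is the pose to reach, as a shift and turn from the pose commanded when the call began, along the tool's axes at that moment; what a row does not reach only later rows make up. A row lasts 1/8 s, in which the tool goes at most 62.5 mm and 10.7 degrees, less where a joint would pass 70% of its speed; a pose out of reach is approached as far as the arm can. A shift or turn number past 1, either way, is cut back to 1. A call with a gripper value outside its range is refused whole. The fingers move at their own pace and stop on an object; "grip_force" is the grip in N (left out, the last holds). Time passes only in rows, so rows that repeat a pose let the fingers close. It gives the time, the measured TCP pose, the force, the opening and the grip force at its end, in the units of the state.
- ctrl.get_state(): the state, without advancing time (a new reading comes with each control period).
- ctrl.read_camera(name): name is "side" or "top"; returns a dict with "color" (480x640x3 uint8, red, green, blue), "fx", "fy", "cx", "cy" (pixels), "D" ([k1, k2, p1, p2, k3] as OpenCV has them; the pictures are not rectified), "extrinsics" (4x4, takes a point from world to camera coordinates). Camera axes: x right, y down, z forward; pixel columns grow to the right and rows downward; lengths in m; the calibration is good to about 2 mm. A picture is of the moment at which its call begins. There is no depth.
- ctrl.sign_off(): hands the job in; it is judged then, once.
Trained networks look in a picture, given as the dict that the camera call returned (one of the last four; its "shot" number tells which), for a name from the list of things; names that differ only in an ending like _2 or _b are one class to them, and where a whole thing is asked for, a point or a joint stands for the part that bears it (a point fixed in the world has none). Each returns a list of dicts, best first, with "p" (0 to 1); they miss things now and then, are a little off and sometimes report something else, mostly with a low value. They report only what shows in the picture. A call takes as long as a camera call.
- ctrl.look_for(picture, target): "position" ([x, y, z] in m, in the coordinates of the camera as it stood for that picture, good to about 4 mm: the middle of the surface that is visible of it).
The state is a dict: "time": time; "qpos": joint angles; "dq": joint speeds; "joint_efforts": joint torques, N m; "eef_pos": TCP position; "tcp_rot": TCP orientation; "contact_force": force on the tool from outside, world axes, zero at the start; "wrist_torque": the same for the moment, N m; "opening": opening from 0.0 (shut) to 1.0 (fully open); "finger_force": force on a finger pad.
Only numpy, scipy, OpenCV 4.12 (cv2) and the standard library are available. Lean on these libraries where they do the work, as an engineer would, in place of code of your own. Each camera call takes 0.05 s, during which the arm holds its last target. There are 200 camera calls.

## Working session

There is one attempt and no reset: what is moved stays moved. The work goes in short steps, Python scripts to look and compute and a tool call to move; the robot and the scene stay as the last step left them, time stands still between calls to the robot, and variables do not carry over. Pictures are saved under pics/ and viewed, at most 10 in all, crops included, and the job is handed in when it is done.

Besides the shell and the picture viewer there is one more tool, called after "Call:" in YAML: its name, and indented under it one key for each argument. send_rows: Moves the arm, as the interface text tells. Its arguments: {"type":"object","properties":{"rows":{"type":"string"},"grip_force":{"type":"number"}},"required":["rows"]}

```bash
mkdir -p pics; cat > h.py <<'E'
import numpy as np, cv2
from scipy.spatial.transform import Rotation as R
from plant import ctrl
def cam(n):
    return ctrl.read_camera(n)
def w(p,pc):
    E=np.array(p["extrinsics"]); return E[:3,:3].T@(np.array(pc)-E[:3,3])
def K(p): return np.array([[p["fx"],0,p["cx"]],[0,p["fy"],p["cy"]],[0,0,1.]])
def proj(p,X):
    E=np.array(p["extrinsics"]); r,_=cv2.Rodrigues(E[:3,:3])
    return cv2.projectPoints(np.array(X,float).reshape(-1,1,3),r,E[:3,3],K(p),np.array(p["D"],float))[0].reshape(-1,2)
def ray(p,uv,z):
    E=np.array(p["extrinsics"]); n=cv2.undistortPoints(np.array(uv,float).reshape(-1,1,2),K(p),np.array(p["D"],float)).reshape(-1,2)
    d=np.c_[n,np.ones(len(n))]@E[:3,:3]; c=-E[:3,:3].T@E[:3,3]
    return c+d*((z-c[2])/d[:,2])[:,None]
def save(p,f,crop=None,s=1):
    im=p["color"][:,:,::-1]
    if crop: im=im[crop[1]:crop[3],crop[0]:crop[2]]
    cv2.imwrite("pics/"+f,cv2.resize(im,None,fx=s,fy=s,interpolation=cv2.INTER_CUBIC))
E
python3 - <<'E'
from h import *
np.set_printoptions(precision=4,suppress=True)
s=ctrl.get_state();print(s)
print(ctrl.nose_length)
for n in("top","side"):
    p=cam(n);save(p,n+"0.png")
    E=np.array(p["extrinsics"]);print(n,p["fx"],-E[:3,:3].T@E[:3,3],E[:3,:3])
    for t in("jig","back_plate","front_plate","spacer","clamp","clamp_grip","paste_tin","flat_bar","g_clamp"):
        for d in ctrl.look_for(p,t)[:2]: 
            W=w(p,d["position"]);print(t,round(d["p"],2),W,proj(p,W)[0])
E
```

```text
{'time': 0.0, 'qpos': array([-1.2611,  0.2872,  1.5782, -0.    ,  1.2786, -0.15  ]), 'dq': array([-0.0016, -0.0008,  0.0015,  0.0016, -0.0002, -0.0009]), 'joint_efforts': array([  0.0003, -40.5972, -29.2626,  -0.0001,   0.0058,  -0.    ]), 'eef_pos': array([ 0.2993, -0.6043,  0.2519]), 'tcp_rot': array([ 0.9737,  0.2278, -0.0001, -0.0012]), 'contact_force': array([-0.3345,  0.1439,  0.7444]), 'wrist_torque': array([-0.0188, -0.0064, -0.0276]), 'finger_force': 0.0, 'opening': 1.001112890015901}
0.022
top 515.5458033900604 [0.2008 0.028  1.3262] [[ 0.0137 -0.9999  0.0075]
 [-0.9809 -0.0149 -0.1939]
 [ 0.194  -0.0047 -0.981 ]]
jig 0.87 [0.4752 0.2882 0.0704] [210.1496 233.4175]
back_plate 0.81 [0.4849 0.2802 0.0798] [212.8147 228.8485]
back_plate 0.7 [0.4109 0.2786 0.0764] [212.1607 258.4079]
front_plate 0.89 [0.41   0.2809 0.0735] [211.4123 258.9458]
spacer 0.44 [ 0.5043 -0.2675  0.0214] [427.1463 229.7889]
spacer 0.31 [0.4767 0.2878 0.0677] [210.5444 233.085 ]
clamp 0.52 [0.4976 0.3646 0.143 ] [173.1479 217.2229]
clamp_grip 0.78 [0.4952 0.3595 0.1487] [174.5586 217.6264]
clamp_grip 0.
[... 220 characters left out ...]
]
g_clamp 0.39 [ 0.5045 -0.2638  0.0196] [425.6028 229.8452]
side 456.29990496547754 [0.8028 0.8818 0.9954] [[-0.9323  0.3615 -0.004 ]
 [ 0.2561  0.6526 -0.7131]
 [-0.2552 -0.6659 -0.701 ]]
jig 0.76 [0.4974 0.3521 0.064 ] [357.9821 345.9823]
jig 0.49 [0.4115 0.2886 0.0752] [378.8176 312.3698]
back_plate 0.95 [0.4872 0.2781 0.0749] [349.3698 318.276 ]
front_plate 0.96 [0.4145 0.2869 0.0753] [377.4398 312.1914]
spacer 0.63 [ 0.5031 -0.2648  0.0313] [277.6169 203.3465]
clamp 0.57 [0.5043 0.371  0.1462] [360.9274 333.0882]
clamp_grip 0.58 [0.502  0.3679 0.1395] [361.0617 333.4411]
paste_tin 0.82 [0.4674 0.13   0.0359] [333.3542 283.8172]
g_clamp 0.64 [ 0.4874 -0.4512  0.0141] [266.4295 175.6171]
```

```bash
python3 - <<'E'
from h import *
p=cam("top");save(p,"t1.png",(130,160,330,310),4)
save(p,"t2.png",(390,170,510,260),5)
p=cam("side");save(p,"s1.png",(260,180,460,380),3)
E
```

```text
(no output)
```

View pics/t1.png

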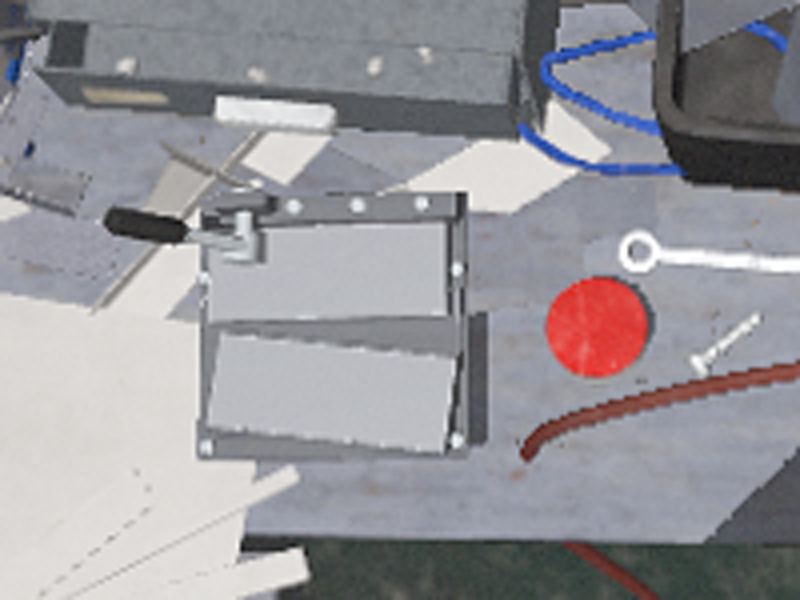

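View pics/t2.png

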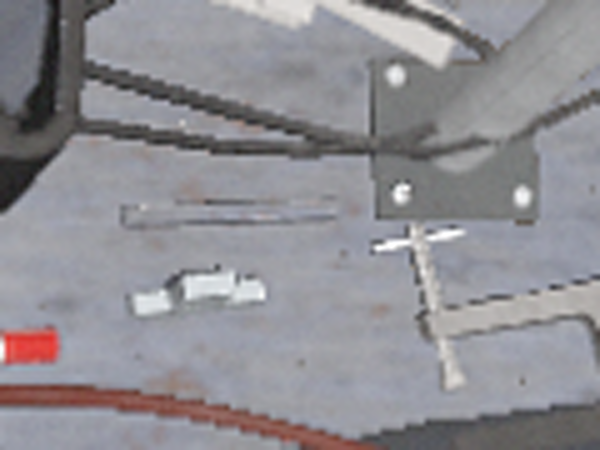

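View pics/s1.png

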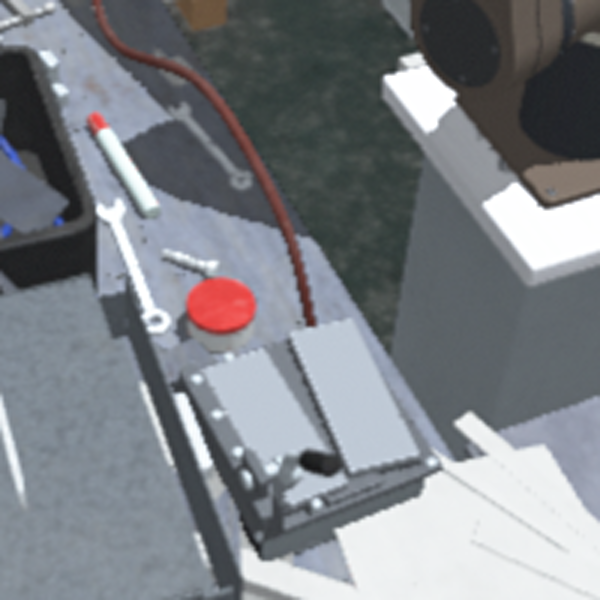

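The top view shows the front plate askew with the wide gap on the right (world -y), the lever raised on the left at about (170,216), and the spacer nearly parallel to the joint at about (428,229). Next I fit precise poses.

```bash
cat >> h.py <<'E'
from scipy.optimize import least_squares
def xf(q,P): 
    c,s=np.cos(q[2]),np.sin(q[2]); P=np.array(P,float)
    return np.c_[q[0]+c*P[:,0]-s*P[:,1], q[1]+s*P[:,0]+c*P[:,1], P[:,2]]
def fitedges(views,q,segs,rad=3.0,it=4,sign=None):
    """segs: list of (A,B,inward) local 3D; find strongest gradient bright(inside)->dark"""
    for k in range(it):
        obs=[]
        for p in views:
            g=cv2.cvtColor(p["color"],cv2.COLOR_RGB2GRAY).astype(np.float32)
            for A,B,I in segs:
                t=np.linspace(.1,.9,25)[:,None]; L=np.array(A)*(1-t)+np.array(B)*t
                u=proj(p,xf(q,L)); v=proj(p,xf(q,L+np.array(I)*.002)); n=v-u; n/=np.linalg.norm(n,axis=1)[:,None]
                r=rad if k<2 else rad/2
                o=np.arange(-r,r+.01,.25)
                S=u[:,None]+n[:,None]*o[None,:,None]
                val=cv2.remap(g,S[...,0].astype(np.float32),S[...,1].astype(np.float32),cv2.INTER_LINEAR)
                G=np.gradient(cv2.GaussianBlur(val,(5,1),0),axis=1); G[G<0]=0
                j=G.argmax(1)
                for i in range(len(L)):
                    if G[i,j[i]]>2: 
                        m=slice(max(0,j[i]-3),j[i]+4); oo=(o[m]*G[i,m]).sum()/G[i,m].sum()
                        obs.append((p,L[i],n[i],u[i]+n[i]*oo))
        def res(x):
            out=[]
            for p in views:
                ii=[o for o in obs if o[0] is p]
                if ii:
                    U=proj(p,xf(x,[o[1] for o in ii])); out.append(((U-np.array([o[3] for o in ii]))*np.array([o[2] for o in ii])).sum(1))
            return np.concatenate(out)
        s=least_squares(res,q,loss="soft_l1",f_scale=.4,x_scale=[.01,.01,.05]); q=s.x
    return q,np.median(abs(res(q))),len(obs)
def rect(hx,hy,z): 
    c=[(-hx,-hy,z),(hx,-hy,z),(hx,hy,z),(-hx,hy,z)]
    n=[(0,1,0),(-1,0,0),(0,-1,0),(1,0,0)]
    return [(c[i],c[(i+1)%4],n[i]) for i in range(4)]
E
python3 - <<'E'
from h import *
np.set_printoptions(precision=4,suppress=True)
T=cam("top");S=cam("side")
uv=lambda a:[(130+x/4,160+y/4) for x,y in a]
fp=ray(T,uv([(217,335),(457,357),(447,452),(207,427)]),.074); bp=ray(T,uv([(210,322),(447,315)]),.074)
print(fp,bp)
d=bp[0]-bp[1]; yb=np.arctan2(-d[0],d[1]); m=bp.mean(0); q0=[m[0]+.03*np.cos(yb),m[1]+.03*np.sin(yb),yb]
fr=rect(.03,.075,.074)
d=fp[0]-fp[1]; f0=[*fp[:,:2].mean(0),np.arctan2(-d[0],d[1])]
for vs in([T],[S],[T,S]):
    print("back",fitedges(vs,q0,[fr[0],fr[3]]),"front",fitedges(vs,f0,fr if vs[0] is T and len(vs)==1 else [fr[0],fr[1],fr[2],fr[3]]))
# spacer
save(T,"sp.png",(405,215,455,245),8)
a=T["color"][215:245,405:455]; b=S["color"][185:220,255:300]
import cv2
A=cv2.resize(a,(400,240),interpolation=cv2.INTER_NEAREST);B=cv2.resize(b,(360,280),interpolation=cv2.INTER_NEAREST)
o=np.zeros((280,760,3),np.uint8);o[:240,:400]=A;o[:,400:]=B;cv2.imwrite("pics/sp2.png",o[:,:,::-1])
E
```

```text
[[0.4471 0.3513 0.074 ]
 [0.4355 0.2002 0.074 ]
 [0.3761 0.204  0.074 ]
 [0.3891 0.3539 0.074 ]] [[0.4553 0.3562 0.074 ]
 [0.462  0.2076 0.074 ]]
back (array([0.4901, 0.2855, 0.0431]), np.float64(0.11051710307643367), 50) front (array([ 0.413 ,  0.2788, -0.0937]), np.float64(0.1854058012401199), 100)
back (array([0.4887, 0.2856, 0.0516]), np.float64(0.19568833499264968), 44) front (array([ 0.4128,  0.2789, -0.0929]), np.float64(0.15387843488969383), 100)
back (array([0.4896, 0.2856, 0.0394]), np.float64(0.20393771557575033), 93) front (array([ 0.4129,  0.2788, -0.0935]), np.float64(0.17598570975576724), 200)
```

View pics/sp2.png

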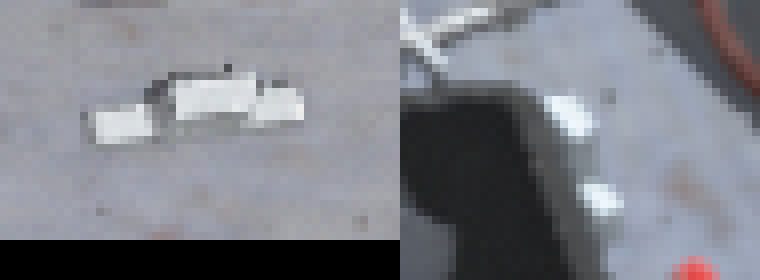

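The spacer crop (top view) shows the blade ends at crop (91,126) and (304,104), with the stub top between (176,98) and (257,94). In the side view the tub hides part of it.

```bash
python3 - <<'E'
from h import *
np.set_printoptions(precision=4,suppress=True)
T=cam("top")
f=lambda a:[(405+x/8-.5,215+y/8-.5) for x,y in a]
b=ray(T,f([(91,125),(304,105)]),.02);s=ray(T,f([(176,99),(257,93)]),.046)
for e in(b,s):
    d=e[0]-e[1];print(e,e.mean(0),np.linalg.norm(d),np.arctan2(-d[0],d[1]))
q=[*b.mean(0)[:2],np.arctan2(-(b[0]-b[1])[0],(b[0]-b[1])[1])]
print(fitedges([T],q,rect(.006,.035,.02)[:1]+rect(.006,.035,.02)[2:3]+[((-.006,.035,.02),(-.006,.014,.02),(1,0,0)),((-.006,-.014,.02),(-.006,-.035,.02),(1,0,0))]+rect(.006,.014,.046),rad=2))
s0=ctrl.get_state(); print(R.from_quat(s0["tcp_rot"]).as_matrix())
# clamp grip
for n in("top","side"):
    p=cam(n)
    for t in("clamp_grip","clamp"):
        for d in ctrl.look_for(p,t)[:1]:print(n,t,xf([0,0,0],[w(p,d["position"])-[.4536,.284,0]])@R.from_euler("z",.043).as_matrix())
    for a in(.55,.65,.75,.85,.95):
        print(a,proj(p,xf([.4536,.284,.043],[[.048,.05+.075*np.cos(a)-.008*np.sin(a),.09+.075*np.sin(a)+.008*np.cos(a)]]))[0])
E
```

```text
[[ 0.5033 -0.238   0.02  ]
 [ 0.5112 -0.3089  0.02  ]] [ 0.5072 -0.2734  0.02  ] 0.07138113503221606 0.11150982180726944
[[ 0.5063 -0.2605  0.046 ]
 [ 0.5087 -0.287   0.046 ]] [ 0.5075 -0.2737  0.046 ] 0.026584802065010307 0.09212602951508594
(array([ 0.5076, -0.2736,  0.145 ]), np.float64(0.18816540731030953), 197)
[[ 0.8961  0.4438 -0.    ]
 [ 0.4438 -0.8961  0.    ]
 [-0.     -0.     -1.    ]]
top clamp_grip [[0.0429 0.0754 0.1438]]
top clamp [[-0.1097 -0.5305  0.0057]]
0.55 [161.1705 218.1113]
0.65 [162.4972 217.4612]
0.75 [164.1234 216.8517]
0.85 [166.0351 216.29  ]
0.95 [168.214  215.7833]
side clamp_grip [[0.0531 0.0807 0.1402]]
side clamp [[0.0547 0.0837 0.1489]]
0.55 [368.4977 343.5305]
0.65 [367.6342 340.3201]
0.75 [366.6345 337.0462]
0.85 [365.5107 333.7486]
0.95 [364.2767 330.4672]
```

View pics/top0.png

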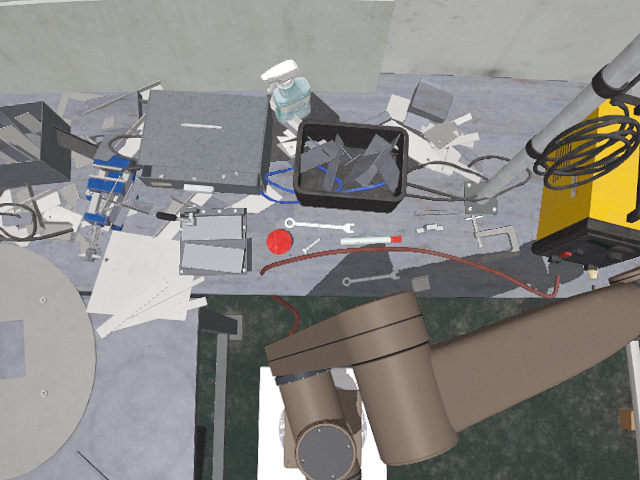

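```bash
cat >> h.py <<'E'
def goto(pos,yaw=None):
    """rows numbers from current: tool y axis at world angle yaw (deg)"""
    s=ctrl.get_state(); M=R.from_quat(s["tcp_rot"]).as_matrix()
    sh=M.T@(np.array(pos)-s["eef_pos"])*1000
    t=np.zeros(3)
    if yaw is not None:
        y=np.radians(yaw); Y=np.array([np.cos(y),np.sin(y),0]); Z=np.array([0,0,-1.]); X=np.cross(Y,Z)
        t=np.degrees(R.from_matrix(M.T@np.c_[X,Y,Z]).as_rotvec())
    print("turn",t.round(2),"shift",sh.round(2),"|",np.linalg.norm(sh).round())
def jig(x,y,z,q=(.4536,.284,.043)): return xf(q,[[x,y,z]])[0]
E
python3 - <<'E'
from h import *
print(jig(.048,.100,.24)); goto(jig(.048,.100,.24),6.5); goto([.36,-.1,.25],6.5)
E
```

```text
[0.49725696 0.38597093 0.24      ]
turn [  0.     0.   -70.16] shift [ 616.84 -800.24   13.3 ] | 1010.0
turn [  0.     0.   -70.16] shift [ 278.19 -425.64    3.31] | 508.0
```

The overview shows a vertical post at (480,195) behind the spacer, a toolbox behind the jig, and a clear path in front of both.

Units first: shifts go in shares of 500 mm and turns go in shares of 360 degrees. So -413 mm / 500 = -0.826, 270 mm / 500 = 0.54, -70 degrees / 360 = -0.1944.

Call:
send_rows:
  rows: "0 0 -0.025 0.068 -0.104 0 -1;0 0 -0.05 0.136 -0.208 0 -1;0 0 -0.075 0.204 -0.312 0 -1;0 0 -0.1 0.272 -0.416 0 -1;0 0 -0.125 0.34 -0.52 0 -1;0 0 -0.15 0.408 -0.624 0 -1;0 0 -0.1722 0.476 -0.728 0 -1;0 0 -0.1944 0.54 -0.826 0 -1"

```text
time: 2.55
eef_pos: [0.3581, -0.1131, 0.2537]
tcp_rot: [0.665, 0.746, 0.0, 0.001]
contact_force: [0.5, 0.6, 0.2]
opening: -0.0
finger_force: 0.0
```

```bash
python3 - <<'E'
from h import *
print(ctrl.get_state()["eef_pos"]);goto(jig(.048,.100,.22),3)
E
```

```text
[ 0.35809614 -0.11307991  0.25369039]
turn [0.08 0.04 3.57] shift [479.86 195.33  33.59] | 519.0
```

In the tool's units: 455 mm / 500 = 0.91, 400 mm / 500 = 0.8, 3.5 degrees / 360 = 0.0097.

Call:
send_rows:
  rows: "0 0 0 0.11 0.044 0 -1;0 0 0 0.22 0.09 0 -1;0 0 0.0028 0.33 0.134 0 -1;0 0 0.0056 0.44 0.18 0.01 -1;0 0 0.0083 0.56 0.228 0.02 -1;0 0 0.0083 0.68 0.276 0.036 -1;0 0 0.0097 0.8 0.326 0.052 -1;0 0 0.0097 0.91 0.37 0.066 -1"

```text
time: 3.55
eef_pos: [0.4909, 0.3551, 0.2209]
tcp_rot: [0.689, 0.725, 0.0, 0.0]
contact_force: [0.9, -0.9, 1.2]
opening: 0.001
finger_force: 0.0
```

```bash
python3 - <<'E'
from h import *
print(ctrl.get_state()["eef_pos"]);goto(jig(.048,.100,.20),2.5)
E
```

```text
[0.49088224 0.3551148  0.2209391 ]
turn [ 0.05 -0.    0.37] shift [30.5   7.89 20.95] | 38.0
```

In the tool's units: 64 mm / 500 = 0.128, 55 mm / 500 = 0.11.

Call:
send_rows:
  rows: "0 0 0 0.056 0.014 0.01 -1;0 0 0 0.056 0.016 0.03 -1;0 0 0 0.056 0.016 0.05 -1;0 0 0 0.062 0.016 0.07 -1;0 0 0 0.072 0.016 0.09 -1;0 0 0 0.082 0.016 0.11 -1;0 0 0 0.09 0.016 0.128 -1;0 0 0 0.09 0.016 0.128 -1"

```text
time: 4.55
eef_pos: [0.4956, 0.3982, 0.1555]
tcp_rot: [0.689, 0.725, -0.001, -0.0]
contact_force: [0.1, 0.3, -0.2]
opening: -0.0
finger_force: 0.0
```

```bash
python3 - <<'E'
from h import *
p=cam("side");save(p,"s2.png",(300,270,440,380),5)
E
```

```text
(no output)
```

View pics/s2.png

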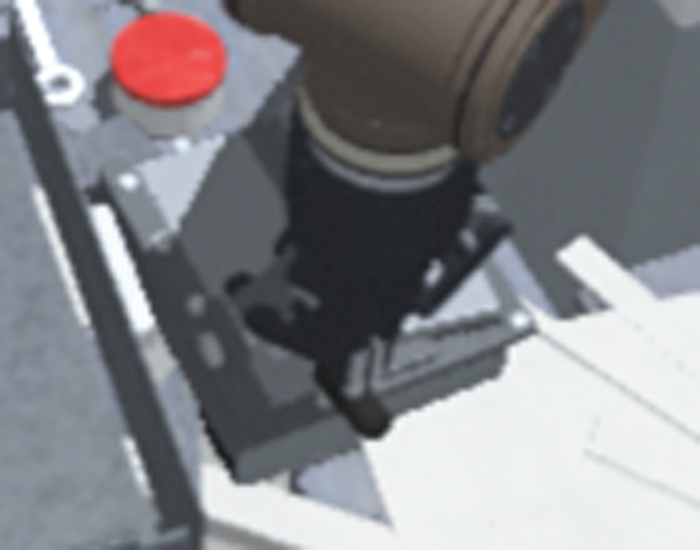

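The lever has swung down under the fingers: the grip now lies at about (350,405) in the crop. I keep pushing.

In the tool's units: 26 mm / 500 = 0.052, 25 mm / 500 = 0.05.

Call:
send_rows:
  rows: "0 0 0 0.004 0 0.014 -1;0 0 0 0.008 0 0.028 -1;0 0 0 0.012 0 0.038 -1;0 0 0 0.012 0 0.046 -1;0 0 0 0.012 0 0.05 -1;0 0 0 0.012 0 0.052 -1"

```text
time: 5.35
eef_pos: [0.4963, 0.4055, 0.1317]
tcp_rot: [0.689, 0.724, 0.002, -0.0]
contact_force: [-2.1, 3.9, 5.2]
opening: -0.002
finger_force: 2.6
```

Call:
send_rows:
  rows: "0 0 0 0 0 0.003 -1;0 0 0 0 0 0.006 -1;0 0 0 0 0 0.009 -1;0 0 0 0 0 0.009 -1"

```text
time: 5.85
eef_pos: [0.4965, 0.4059, 0.1282]
tcp_rot: [0.689, 0.724, 0.002, -0.0]
contact_force: [-2.4, 4.2, 7.5]
opening: 0.001
finger_force: 3.8
```

In the tool's units: 4 mm / 500 = 0.008, 3 mm / 500 = 0.006.

Call:
send_rows:
  rows: "0 0 0 0 0 0.003 -1;0 0 0 0 0 0.006 -1;0 0 0 0 0 0.008 -1;0 0 0 0 0 0.008 -1"

```text
time: 6.35
eef_pos: [0.4966, 0.406, 0.1278]
tcp_rot: [0.689, 0.725, 0.002, -0.0]
contact_force: [-8.4, 0.2, 19.8]
opening: 0.001
finger_force: 10.4
```

```bash
python3 - <<'E'
from h import *
goto([.45,.1,.26]);goto([.505,-.2734,.16],6.5)
E
```

```text
turn [0. 0. 0.] shift [-302.91  -61.61 -133.19] | 337.0
turn [ 0.12 -0.16 -3.64] shift [-678.88  -25.5   -34.2 ] | 680.0
```

In the tool's units: -335 mm / 500 = -0.67, -120 mm / 500 = -0.24.

Call:
send_rows:
  rows: "0 0 0 0 0 -0.06 -1;0 0 0 0 0 -0.16 -1;0 0 0 -0.08 0 -0.24 -1;0 0 0 -0.19 -0.01 -0.26 0;0 0 0 -0.31 -0.03 -0.26 0;0 0 0 -0.43 -0.044 -0.26 0;0 0 0 -0.55 -0.06 -0.26 0;0 0 0 -0.67 -0.076 -0.26 0"

```text
time: 7.35
eef_pos: [0.4737, 0.0655, 0.2512]
tcp_rot: [0.689, 0.725, -0.001, -0.0]
contact_force: [2.2, 0.0, -0.6]
opening: 0.498
finger_force: 0.0
```

```bash
python3 - <<'E'
from h import *
goto([.508,-.2734,.16],6.5)
p=cam("side")
for d in ctrl.look_for(p,"clamp_grip")[:1]:print(d["p"],xf([0,0,0],[w(p,d["position"])-[.4536,.284,0]])@R.from_euler("z",.043).as_matrix())
save(p,"s3.png",(310,270,430,380),5)
E
```

```text
turn [-0.09  0.07 -3.63] shift [-340.12   17.47   91.62] | 353.0
0.66 [[-0.09177436 -0.38488862 -0.00045667]]
```

View pics/s3.png

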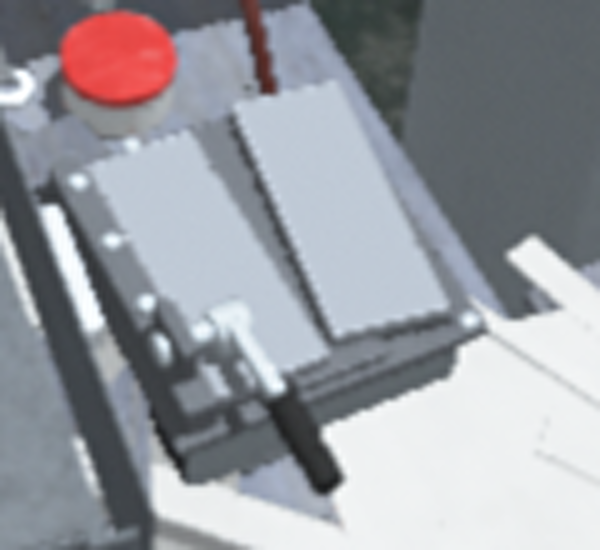

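The clamp lever is level and along +y (grip at about (308,445) in the crop), so it is shut. Next, the spacer.

In the tool's units: -340 mm / 500 = -0.68, -285 mm / 500 = -0.57, -3.5 degrees / 360 = -0.0097.

Call:
send_rows:
  rows: "0 0 0 -0.11 -0.01 0 0;0 0 -0.0028 -0.22 -0.01 0 0;0 0 -0.0056 -0.33 -0.01 0 0;0 0 -0.0097 -0.45 0 0.04 0;0 0 -0.0097 -0.57 0.018 0.1 0;0 0 -0.0097 -0.68 0.034 0.16 0;0 0 -0.0097 -0.68 0.034 0.22 0;0 0 -0.0097 -0.68 0.034 0.24 0"

```text
time: 8.45
eef_pos: [0.5069, -0.2701, 0.1285]
tcp_rot: [0.667, 0.745, -0.0, -0.003]
contact_force: [-1.1, 0.1, 0.7]
opening: 0.5
finger_force: 0.0
```

```bash
python3 - <<'E'
from h import *
goto([.5076,-.2735,.040],6.5)
p=cam("side");T=cam("top")
print(np.linalg.norm(T["color"][226:236,414:446].astype(int).mean((0,1))))
E
```

```text
turn [-0.3  -0.27 -0.19] shift [-3.91  0.82 88.48] | 89.0
180.5614619540082
```

In the tool's units: 88 mm / 500 = 0.176, 86 mm / 500 = 0.172.

Call:
send_rows:
  rows: "0 0 0 -0.006 0.002 0.05 0;0 0 0 -0.006 0.002 0.1 0;0 0 0 -0.006 0.002 0.14 0;0 0 0 -0.006 0.002 0.16 0;0 0 0 -0.006 0.002 0.172 0;0 0 0 -0.006 0.002 0.176 0;0 0 0 -0.006 0.002 0.176 0"

```text
time: 9.43
eef_pos: [0.5101, -0.2742, 0.0449]
tcp_rot: [0.667, 0.745, 0.0, 0.0]
contact_force: [0.5, 0.4, 1.0]
opening: 0.497
finger_force: 0.0
```

Call:
send_rows:
  rows: "0 0 0 0 0 0 -0.5;0 0 0 0 0 0 -1;0 0 0 0 0 0 -1;0 0 0 0 0 0 -1;0 0 0 0 0 0 -1;0 0 0 0 0 0 -1"
  grip_force: 60

```text
time: 10.18
eef_pos: [0.5102, -0.2743, 0.0449]
tcp_rot: [0.667, 0.745, 0.0, 0.001]
contact_force: [1.3, -1.0, 2.5]
opening: 0.128
finger_force: 59.5
```

In the tool's units: 230 mm / 500 = 0.46, 170 mm / 500 = 0.34.

Call:
send_rows:
  rows: "0 0 0 0 0 -0.03 -1;0 0 0 0 0 -0.09 -1;0 0 0 0 0 -0.19 -1;0 0 0 0 0 -0.28 -1;0 0 0 0.1 -0.01 -0.32 -1;0 0 0 0.22 -0.024 -0.33 -1;0 0 0 0.34 -0.05 -0.33 -1;0 0 0 0.46 -0.08 -0.33 -1"

```text
time: 11.18
eef_pos: [0.4429, -0.0477, 0.2091]
tcp_rot: [0.667, 0.745, -0.0, -0.001]
contact_force: [0.5, 1.1, -1.4]
opening: 0.127
finger_force: 58.9
```

```bash
python3 - <<'E'
from h import *
goto(jig(-.0015,-.028,.190),2.5)
E
```

```text
turn [-0.07 -0.05  3.82] shift [300.66  43.75  19.39] | 304.0
```

In the tool's units: 300 mm / 500 = 0.6, 265 mm / 500 = 0.53, 4 degrees / 360 = 0.0111.

Call:
send_rows:
  rows: "0 0 0 0.1 0.01 0 -1;0 0 0.0028 0.21 0.024 0 -1;0 0 0.0056 0.32 0.04 0 -1;0 0 0.0083 0.43 0.058 0 -1;0 0 0.0111 0.53 0.076 0 -1;0 0 0.0111 0.6 0.088 0.02 -1;0 0 0.0111 0.6 0.088 0.038 -1;0 0 0.0111 0.6 0.088 0.08 -1"

```text
time: 12.18
eef_pos: [0.455, 0.2532, 0.1695]
tcp_rot: [0.692, 0.722, 0.0, 0.0]
contact_force: [0.1, 0.2, -2.4]
opening: 0.126
finger_force: 59.1
```

```bash
python3 - <<'E'
from h import *
goto(jig(-.0015,-.028,.130),2.46)
E
```

```text
turn [ 0.03  0.03 -0.05] shift [ 2.86 -1.56 39.47] | 40.0
```

In the tool's units: 42 mm / 500 = 0.084, 39 mm / 500 = 0.078.

Call:
send_rows:
  rows: "0 0 0 0.006 -0.003 0.03 -1;0 0 0 0.006 -0.003 0.06 -1;0 0 0 0.006 -0.003 0.078 -1;0 0 0 0.006 -0.003 0.084 -1;0 0 0 0.006 -0.003 0.084 -1"

```text
time: 12.8
eef_pos: [0.4538, 0.2562, 0.1276]
tcp_rot: [0.693, 0.721, 0.0, 0.0]
contact_force: [-0.4, 0.2, -2.9]
opening: 0.124
finger_force: 59.1
```

```bash
python3 - <<'E'
from h import *
np.set_printoptions(precision=4,suppress=True)
s=ctrl.get_state();print(s["eef_pos"])
T=cam("top");S=cam("side")
o=np.zeros((560,800,3),np.uint8)
def mk(p,c,sc):
    return cv2.resize(p["color"][c[1]:c[3],c[0]:c[2]],None,fx=sc,fy=sc,interpolation=cv2.INTER_CUBIC)
a=mk(T,(175,215,255,275),5);b=mk(S,(325,285,405,355),5)
o[:300,:400]=a;o[:350,400:]=b
cv2.imwrite("pics/hold.png",o[:350,:,::-1])
z=s["eef_pos"][2]-.045
for p,n in((T,"top"),(S,"side")):
    X=jig(-.0015,-.028,0);q=[s["eef_pos"][0],s["eef_pos"][1],.043]
    pts=xf(q,[[a*.006,b*.035,z+.02] for a,b in((-1,-1),(1,-1),(1,1),(-1,1))])
    P=proj(p,pts); c=(175,215) if n=="top" else (325,285)
    print(n,"pred blade top corners in crop",((P-c+.5)*5+([0,0] if n=="top" else [400,0])).round(1).tolist())
print(fitedges([S],[.413,.2788,-.0935],rect(.03,.075,.074)),fitedges([T],[.413,.2788,-.0935],[rect(.03,.075,.074)[i] for i in(0,2,3)]))
E
```

```text
[0.4538 0.2562 0.1276]
top pred blade top corners in crop [[299.7, 134.2], [299.8, 110.0], [157.0, 114.0], [156.7, 138.1]]
side pred blade top corners in crop [[549.1, 28.1], [527.9, 35.5], [592.7, 137.7], [614.6, 129.7]]
(array([ 0.4129,  0.2795, -0.1003]), np.float64(0.2051943363442353), 87) (array([ 0.4133,  0.2787, -0.0954]), np.float64(0.19643277338272117), 31)
```

View pics/hold.png

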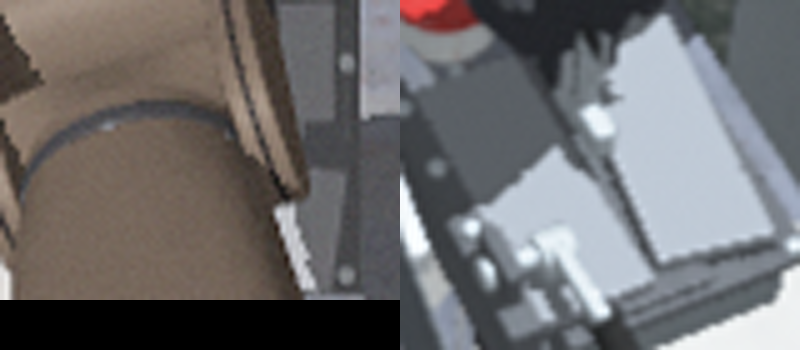

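The side view shows the blade's +y end over the gap at about (597,135), where I predicted it. Lowering with force checks.

In the tool's units: 12 mm / 500 = 0.024, 11 mm / 500 = 0.022.

Call:
send_rows:
  rows: "0 0 0 0 -0.001 0.006 -1;0 0 0 0 -0.001 0.012 -1;0 0 0 0 -0.001 0.018 -1;0 0 0 0 -0.001 0.022 -1;0 0 0 0 -0.001 0.024 -1"

```text
time: 13.52
eef_pos: [0.453, 0.2562, 0.1152]
tcp_rot: [0.692, 0.721, -0.0, -0.0]
contact_force: [0.4, 0.8, -1.7]
opening: 0.126
finger_force: 59.1
```

In the tool's units: 6 mm / 500 = 0.012, 5 mm / 500 = 0.01.

Call:
send_rows:
  rows: "0 0 0 0 0 0.004 -1;0 0 0 0 0 0.008 -1;0 0 0 0 0 0.01 -1;0 0 0 0 0 0.012 -1;0 0 0 0 0 0.012 -1"

```text
time: 14.15
eef_pos: [0.453, 0.2562, 0.1094]
tcp_rot: [0.692, 0.721, -0.0, -0.0]
contact_force: [-0.1, 0.6, -2.3]
opening: 0.127
finger_force: 59.1
```

Call:
send_rows:
  rows: "0 0 0 0 0 0.001 -1;0 0 0 0 0 0.002 -1;0 0 0 0 0 0.003 -1;0 0 0 0 0 0.003 -1"

```text
time: 14.65
eef_pos: [0.4532, 0.2563, 0.1089]
tcp_rot: [0.692, 0.721, -0.0, 0.0]
contact_force: [-3.7, -0.9, 4.5]
opening: 0.13
finger_force: 60.1
```

In the tool's units: -100 mm / 500 = -0.2, -70 mm / 500 = -0.14.

Call:
send_rows:
  rows: "0 0 0 0 0 0 -0.5;0 0 0 0 0 0 -0.3;0 0 0 0 0 0 -0.2;0 0 0 0 0 0 -0.2;0 0 0 0 0 -0.03 -0.2;0 0 0 0 0 -0.08 -0.2;0 0 0 0 0 -0.14 -0.2;0 0 0 0 0 -0.2 -0.2"

```text
time: 15.65
eef_pos: [0.4532, 0.2563, 0.21]
tcp_rot: [0.692, 0.721, 0.001, 0.0]
contact_force: [0.0, 0.7, -0.1]
opening: 0.399
finger_force: 0.0
```

```bash
python3 - <<'E'
from h import *
goto(jig(-.100,-.026,.21),2.5);goto(jig(-.095,-.026,.085),2.5)
s=ctrl.get_state();print(s["eef_pos"],s["qpos"])
E
```

```text
turn [ 0.07 -0.02 -0.15] shift [ 1.440e+00 -9.844e+01 -9.000e-02] | 98.0
turn [ 0.07 -0.02 -0.15] shift [  1.4  -93.6  124.91] | 156.0
[0.45322891 0.25631661 0.21003177] [ 3.19660113e-01 -1.55677596e-02  1.99407881e+00  3.72682941e-05
  1.16172709e+00  2.78713843e-01]
```

Call:
send_rows:
  rows: "0 0 0 0 -0.07 0 -1;0 0 0 0.006 -0.14 0 -1;0 0 0 0.01 -0.192 0 -1;0 0 0 0.01 -0.192 0.06 -1;0 0 0 0.01 -0.192 0.14 -1;0 0 0 0.01 -0.192 0.2 -1;0 0 0 0.01 -0.192 0.23 -1;0 0 0 0.01 -0.192 0.23 -1"

```text
time: 16.65
eef_pos: [0.3568, 0.2572, 0.0928]
tcp_rot: [0.692, 0.721, -0.001, -0.0]
contact_force: [0.1, 0.4, -0.2]
opening: -0.002
finger_force: 0.0
```

```bash
python3 - <<'E'
from h import *
np.set_printoptions(precision=4,suppress=True)
goto(jig(-.095,-.022,.085),2.46)
S=cam("side");T=cam("top")
o=np.zeros((400,800,3),np.uint8)
def mk(p,c,sc):
    return cv2.resize(p["color"][c[1]:c[3],c[0]:c[2]],None,fx=sc,fy=sc,interpolation=cv2.INTER_CUBIC)
o[:,:400]=mk(T,(175,200,255,280),5);o[:,400:]=mk(S,(325,280,405,360),5)
cv2.imwrite("pics/rel.png",o[:,:,::-1])
print(fitedges([S],[.413,.2788,-.0935],rect(.03,.075,.074)))
E
```

```text
turn [-0.06  0.02 -0.12] shift [0.61 2.88 7.8 ] | 8.0
(array([ 0.413 ,  0.2789, -0.0869]), np.float64(0.18098309789356148), 82)
```

View pics/rel.png

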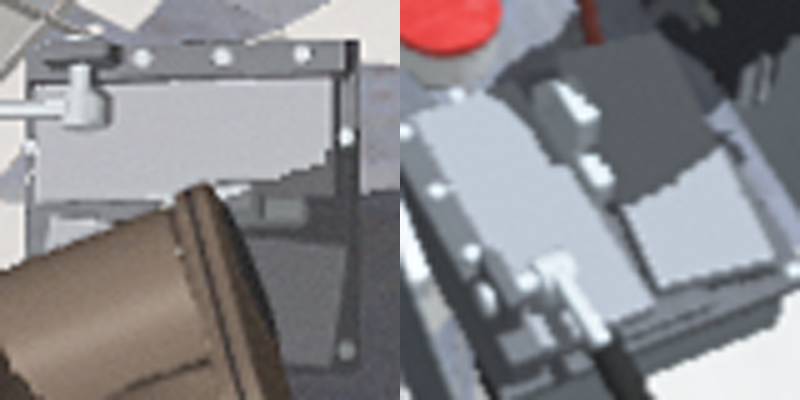

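The spacer stands upright in the joint: in the side view its stub is at about (570,115) and its blade end at about (597,175). In the top view its right end, at (305,212), stops short of the plate end at about (340,210). I lower the shut fingers and approach the front plate.

In the tool's units: 8 mm / 500 = 0.016, 7 mm / 500 = 0.014.

Call:
send_rows:
  rows: "0 0 0 0 0 0.008 -1;0 0 0 0 0 0.016 -1;0 0 0 0 0.006 0.016 -1;0 0 0 0 0.01 0.016 -1;0 0 0 0 0.014 0.016 -1;0 0 0 0 0.014 0.016 -1"

```text
time: 17.5
eef_pos: [0.3642, 0.2576, 0.085]
tcp_rot: [0.693, 0.721, 0.0, 0.0]
contact_force: [-0.0, 0.6, 0.2]
opening: -0.002
finger_force: 0.0
```

In the tool's units: 4 mm / 500 = 0.008, 3 mm / 500 = 0.006.

Call:
send_rows:
  rows: "0 0 0 0 0.002 0 -1;0 0 0 0 0.004 0 -1;0 0 0 0 0.006 0 -1;0 0 0 0 0.008 0 -1;0 0 0 0 0.008 0 -1"

```text
time: 18.12
eef_pos: [0.3678, 0.2577, 0.0848]
tcp_rot: [0.693, 0.721, -0.0, -0.0]
contact_force: [-0.2, -0.5, 0.1]
opening: -0.001
finger_force: 0.2
```

In the tool's units: 4 mm / 500 = 0.008, 3 mm / 500 = 0.006.

Call:
send_rows:
  rows: "0 0 0 0 0.002 0 -1;0 0 0 0 0.004 0 -1;0 0 0 0 0.006 0 -1;0 0 0 -0.001 0.008 0 -1;0 0 0 -0.001 0.008 0 -1"

```text
time: 18.75
eef_pos: [0.3696, 0.2573, 0.0845]
tcp_rot: [0.693, 0.721, -0.003, -0.002]
contact_force: [-8.7, 0.2, 5.6]
opening: -0.0
finger_force: 4.9
```

In the tool's units: 3 mm / 500 = 0.006, 2 mm / 500 = 0.004.

Call:
send_rows:
  rows: "0 0 0 -0.001 0.002 0 -1;0 0 0 -0.002 0.004 0 -1;0 0 0 -0.003 0.006 0 -1;0 0 0 -0.003 0.006 0 -1"

```text
time: 19.25
eef_pos: [0.3723, 0.256, 0.0844]
tcp_rot: [0.693, 0.721, -0.003, -0.003]
contact_force: [-9.4, 0.7, 6.4]
opening: 0.005
finger_force: 5.5
```

In the tool's units: 3 mm / 500 = 0.006, -2.5 mm / 500 = -0.005.

Call:
send_rows:
  rows: "0 0 0 -0.001 0.002 0 -1;0 0 0 -0.003 0.004 0 -1;0 0 0 -0.005 0.006 0 -1;0 0 0 -0.005 0.006 0 -1"

```text
time: 19.75
eef_pos: [0.3746, 0.254, 0.0843]
tcp_rot: [0.693, 0.721, -0.004, -0.004]
contact_force: [-11.2, 2.4, 6.4]
opening: 0.004
finger_force: 5.9
```

```bash
python3 - <<'E'
from h import *
np.set_printoptions(precision=4,suppress=True)
s=ctrl.get_state();print(s["eef_pos"],s["contact_force"],s["wrist_torque"])
S=cam("side")
print(fitedges([S],[.417,.277,-.05],rect(.03,.075,.074)))
E
```

```text
[0.3746 0.254  0.0843] [-11.2026   2.351    6.406 ] [ 0.4315  1.8247 -0.0462]
(array([ 0.417 ,  0.2778, -0.0138]), np.float64(0.1781773996051755), 73)
```

In the tool's units: 3 mm / 500 = 0.006, -2.5 mm / 500 = -0.005.

Call:
send_rows:
  rows: "0 0 0 -0.002 0.002 0 -1;0 0 0 -0.004 0.004 0 -1;0 0 0 -0.005 0.006 0 -1;0 0 0 -0.005 0.006 0 -1"

```text
time: 20.3
eef_pos: [0.3759, 0.252, 0.0842]
tcp_rot: [0.693, 0.721, -0.005, -0.006]
contact_force: [-16.3, 5.4, 11.1]
opening: 0.001
finger_force: 8.8
```

```bash
python3 - <<'E'
from h import *
np.set_printoptions(precision=4,suppress=True)
s=ctrl.get_state();print(s["eef_pos"],s["contact_force"],s["wrist_torque"])
S=cam("side")
print(fitedges([S],[.417,.277,.0],rect(.03,.075,.074)))
print(fitedges([S],[.417,.277,.03],rect(.03,.075,.074)))
E
```

```text
[0.3759 0.252  0.0842] [-16.3087   5.3931  11.1058] [0.727  2.654  0.0431]
(array([0.4174, 0.2768, 0.0154]), np.float64(0.10621480256793484), 72)
(array([0.4176, 0.2768, 0.0182]), np.float64(0.131862385713596), 72)
```

In the tool's units: 3 mm / 500 = 0.006, 2 mm / 500 = 0.004.

Call:
send_rows:
  rows: "0 0 0 -0.0006 0.002 0 -1;0 0 0 -0.0012 0.004 0 -1;0 0 0 -0.002 0.006 0 -1;0 0 0 -0.002 0.006 0 -1"

```text
time: 20.85
eef_pos: [0.3765, 0.2514, 0.0841]
tcp_rot: [0.693, 0.721, -0.008, -0.008]
contact_force: [-24.0, 6.2, 17.6]
opening: -0.002
finger_force: 12.7
```

```bash
python3 - <<'E'
from h import *
np.set_printoptions(precision=4,suppress=True)
S=cam("side");T=cam("top")
print(fitedges([S],[.417,.277,.02],rect(.03,.075,.074)),fitedges([S],[.417,.277,.04],rect(.03,.075,.074)))
print(fitedges([S],[.4896,.2856,.043],[rect(.03,.075,.074)[i] for i in(0,3)]))
E
```

```text
(array([0.4175, 0.2765, 0.0181]), np.float64(0.14566523396286923), 72) (array([0.4175, 0.2765, 0.02  ]), np.float64(0.11416383096510949), 71)
(array([0.4863, 0.2864, 0.0402]), np.float64(0.3096002469100394), 33)
```

```bash
python3 - <<'E'
from h import *
np.set_printoptions(precision=2,suppress=True,linewidth=200)
for n in("side","top"):
  p=cam(n);g=cv2.cvtColor(p["color"],cv2.COLOR_RGB2GRAY)
  xs=np.arange(-.016,.0161,.002)
  print(n,(xs*1000).astype(int))
  for y in(.07,.06,.05,.04,.03,.02,.012,-.066,-.071):
    u=proj(p,np.array([jig(x,y,.074) for x in xs])).astype(np.float32)
    print(int(y*1000),cv2.remap(g,u[None,:,0],u[None,:,1],cv2.INTER_LINEAR)[0])
p=cam("side");T=cam("top")
o=np.zeros((480,800,3),np.uint8)
mk=lambda p,c,sc:cv2.resize(p["color"][c[1]:c[3],c[0]:c[2]],None,fx=sc,fy=sc,interpolation=cv2.INTER_CUBIC)
o[:,:400]=mk(T,(175,205,225,265),8);o[:,400:]=mk(p,(345,295,395,355),8)
cv2.imwrite("pics/fin.png",o[:,:,::-1])
E
```

```text
side [-16 -14 -12 -10  -8  -6  -4  -2   0   2   4   5   8  10  12  13  16]
70 [127 129 129 126 131 130 114  88  97 123 150 183 197 202 202 201 200]
60 [199 199 200 201 202 180 133  90  92 117 147 180 195 200 199 199 199]
50 [199 200 200 201 191 161 116  85  89 115 145 176 193 200 200 199 199]
40 [199 200 200 202 193 160 114  84  97 124 152 179 195 200 200 199 200]
30 [199 200 201 203 196 161 111  81  93 123 152 178 194 199 200 200 199]
20 [199 199 200 201 187 153 104  82  97 124 150 179 195 201 200 200 200]
12 [191 188 187 179 169 137 113 104 110 115 127 144 140 132 142 162 180]
-66 [101 103 106 108 107 106 103  96  84  72  76  85  94  95  95  94  95]
-71 [94 94 94 94 90 82 73 68 66 68 73 82 92 94 94 94 95]
top [-16 -14 -12 -10  -8  -6  -4  -2   0   2   4   5   8  10  12  13  16]
70 [118 118 115 113 111 108 104 101  93  84  89 136 172 186 187 187 188]
60 [121 120 119 117 114 111 108 106 103  98  90  88 133 169 186 188 188]
50 [125 125 125 121 116 113 111 109 108 105 102  97  87 100 147 184 189]
40 [127 125 123 121 122 121 118 114 111 110 107 103  99  93  81 114 168]
30 [127 126 123 119 121 121 121 119 116 114 111 109 105  99  96  87  99]
20 [132 130 127 124 124 123 123 122 119 117 114 112 109 104 103 100  95]
12 [136 133 130 129 129 124 124 123 120 119 118 118 115 111 107 104 102]
-66 [105 105 107 106  94  82  75  74  75  73  79  92 105 109 108 106 106]
-71 [105 104 105 104  91  78  73  73  73  71  81  95 105 107 106 104 105]
```

In the tool's units: -15 mm / 500 = -0.03, -14 mm / 500 = -0.028.

Call:
send_rows:
  rows: "0 0 0 0 -0.008 0 -1;0 0 0 0 -0.024 0 -1;0 0 0 -0.016 -0.024 0 -1;0 0 0 -0.026 -0.024 0 -1;0 0 0 -0.026 -0.016 0 -1;0 0 0 -0.026 -0.01 0 -1;0 0 0 -0.028 -0.006 0 -1;0 0 0 -0.03 -0.002 0 -1"

```text
time: 22.15
eef_pos: [0.3777, 0.2347, 0.0833]
tcp_rot: [0.693, 0.721, -0.008, -0.006]
contact_force: [-21.9, 2.7, 14.9]
opening: 0.003
finger_force: 10.7
```

In the tool's units: 2 mm / 500 = 0.004, 1 mm / 500 = 0.002.

Call:
send_rows:
  rows: "0 0 0 -0.001 0.002 0 -1;0 0 0 -0.001 0.004 0 -1;0 0 0 -0.001 0.004 0 -1;0 0 0 -0.001 0.004 0 -1"

```text
time: 22.65
eef_pos: [0.3778, 0.2347, 0.0833]
tcp_rot: [0.693, 0.721, -0.01, -0.008]
contact_force: [-23.9, 1.8, 17.2]
opening: 0.0
finger_force: 12.3
```

```bash
cat > ck.py <<'E'
from h import *
np.set_printoptions(precision=4,suppress=True,linewidth=200)
p=cam("side");T=cam("top")
def cross(p,ys,lev):
  g=cv2.cvtColor(p["color"],cv2.COLOR_RGB2GRAY); xs=np.arange(-.016,.0161,.00025)
  for y in ys:
    u=proj(p,np.array([jig(x,y,.074) for x in xs])).astype(np.float32)
    v=cv2.remap(g,u[None,:,0],u[None,:,1],cv2.INTER_LINEAR)[0].ravel(); m=int(np.argmin(v))
    a=[i for i in range(m) if v[i]>lev]; b=[i for i in range(m,len(v)) if v[i]>lev]
    print(int(y*1000),v[m],round(xs[a[-1]]*1e3,2) if a else None,round(xs[b[0]]*1e3,2) if b else None)
cross(p,(.06,.05,.04,.03,.02),150);cross(T,(-.062,-.066,-.071),90)
print(fitedges([p],[.417,.277,.03],rect(.03,.075,.074)))
s=ctrl.get_state();print(s["eef_pos"],s["contact_force"])
E
python3 ck.py
```

```text
60 97 -6.25 4.25
50 90 -6.5 4.25
40 100 -6.5 4.0
30 72 -6.5 4.0
20 78 -6.5 4.0
-62 38 None None
-66 39 None 7.75
-71 64 None -8.75
(array([0.4177, 0.2754, 0.0441]), np.float64(0.05257530212148291), 81)
[0.3778 0.2347 0.0833] [-23.1811   1.8698  17.204 ]
```

```bash
python3 - <<'E'
from h import *
p=cam("side");T=cam("top")
o=np.zeros((480,800,3),np.uint8)
mk=lambda p,c,sc:cv2.resize(p["color"][c[1]:c[3],c[0]:c[2]],None,fx=sc,fy=sc,interpolation=cv2.INTER_CUBIC)
o[:,:400]=mk(T,(175,205,255,301),5)[:480];o[:,400:]=mk(p,(325,280,405,376),5)
cv2.imwrite("pics/fin2.png",o[:,:,::-1])
print(ctrl.get_state()["contact_force"],ctrl.get_state()["joint_efforts"])
E
```

```text
[-22.95120014   1.71170553  16.7417424 ] [ -6.22423992 -20.02692103 -29.51151073  -1.6476183   -5.06434277
   0.03402216]
```

View pics/fin2.png

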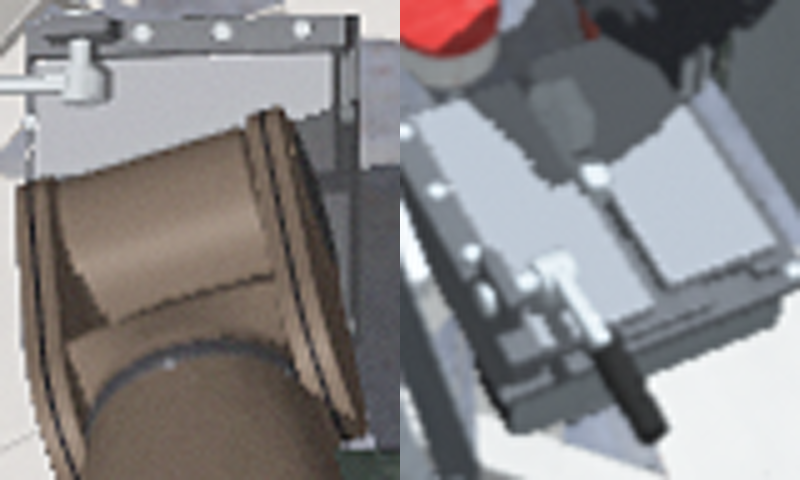

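The plates are parallel and the gap is even. The spacer's end, at about (597,180), sits between them, and the push holds steady at about 23 N.

```bash
python3 -c "
from h import *
print(ctrl.sign_off())"
```

```text
the job is handed in; nothing more can be done
None
```

The job is handed in with the clamp shut, the spacer standing in the joint (about 12 mm free at its nearer end, by calculation), and the front plate squared up and held against it at about 23 N.

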